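# Load the next test cassette into the bench reader

### The job

Take the top test cassette out of the spring-loaded dispenser, letting the next one rise into its place, and set it foot down in the steel cradle on top of the reader. Then push it down until the cradle's push-push catch holds it down, and let go; leave the other two cassettes in the dispenser and do not knock the loose things on the bench about.

Things in the scene. Friction and masses are not known exactly. Their poses are not given: they have to be found in the camera images.
- cassette_a: Top cassette of the stack of three alike: the one to load. 84 x 50 x 14 mm black foot under a 100 x 60 x 18 mm grey collar; 32 mm high in all, 0.2 kg. Origin: centre of the foot's underside; x along its length, y across, z up; a half turn makes no difference. Grip the collar across its 60 mm width, mid-length, fingertips at most 30 mm below its top, else they reach the next collar.
- cassette_b: The middle cassette at the start, which rises to the top when cassette_a is taken; same shape and axes as cassette_a.
- cassette_c: The bottom cassette at the start, lying on the sprung lifter; same shape and axes as cassette_a.
- dispenser: Dispenser, fixed to the bench: dark 130 x 90 x 8 mm base plate, four aluminium corner posts ending 116 mm above the bench. Origin: centre of the base's underside; x along the cassettes' length, y across; the cassettes lie in it with the same yaw. The posts clear a cassette by 2 mm and hide only the outer 12 mm at each end of its long sides: 76 mm between them is open.
- lifter (a joint): Height of the dispenser's sprung lifter, m: about 0 with three cassettes on it, 0.032 with two, 0.064 with one (give or take 0.01), so that the top of the stack stays about 126 mm above the bench. Spring 61 N/m: the stack yields under a push.
- reader: Reader, fixed to the bench: white housing 170 (x) x 140 (y) x 62 mm high, dark readouts on two faces, a steel cradle standing out of its top. Origin: centre of its underside; axes along its sides.
- bay_seat (a point): Centre of the cradle's inner floor, 74 mm above the bench when up; x along the cradle's length, y across, z up; moves with it. The cradle is a tray 92 x 58 mm inside (4 mm clear all round a cassette's foot), walls 3 mm thick and 10 mm high. A seated cassette's collar overhangs the walls, 4 mm above them, and clears the housing by 3 mm even with the cradle at its stop.
- bay (a joint): How far the cradle is pushed down, m: 0 up (start), 0.0225 at its stop. Push-push catch: push past 0.021 (best to the stop), let it rise, and it is held at about 0.014; push to the stop again and let go, and it rises to 0. The spring pushes up with 6 N at 0 and 9.4 N at the stop, less the weight of cradle (1.5 N) and cassette (2 N).
- mug: White mug, 76 mm across, 90 mm high; origin at the centre of its underside. Bystander.
- bottle: Clear bottle, 64 mm across, 190 mm high, upright; origin at the centre of its underside. Bystander.
- meter: Black hand-held meter, 160 x 80 x 36 mm, lying flat; origin at the centre of its underside. Bystander.
- screwdriver: Screwdriver, 180 mm long, lying flat. Bystander.
- tape: White roll of tape, 90 mm across, 24 mm high, lying flat; origin at the centre of its underside. Bystander.
Mind the look-alikes: they are no part of the job. Leave any green look-alike of the cassette_b alone. What is shaped like the cassette_a but turquoise is not meant.

How it is judged:
By the outcome, as a careful person would: the job done as asked, in the order asked, and still so for the second after the job is handed in, with the robot touching nothing.
It also fails if it takes over 48 s, if anything falls off the work surface, if the arm or the gripper's body presses on something with over 40 N, if the wrist force passes 120 N, or if a joint passes its speed limit or range.

### The arm

A 6-joint arm with a two-finger parallel gripper is mounted at the origin on the work surface. World frame = base frame: x ahead of the robot, y to its left, z up, the work surface at z = 0. Lengths are in m, angles in rad, forces in N, time in s.
With the tool pointing down it reaches from about 0.425 to 0.95 m from the base axis. Payload 3.5 kg.
Tool frame: the origin (TCP) lies between the finger pads; the fingertips stand 25 mm ahead of it and the grasp point (between the pads) lies 6 mm ahead of it; z points along the fingers, y is the direction in which the jaws open and shut (so a half turn about z gives the same grasp; the last joint's range is limited). The gripper opens to 85 mm and grips with 20 to 120 N. Pads are 22 mm wide; open, the fingers measure 114 mm over their backs; the gripper's body (76 mm by 85 mm) begins 54 mm behind the grasp point. The pads swing forward as they close: fully open they stand 13 mm farther back than shut.
Start: joints at [0.973, 0.286, 1.577, -0, 1.279, -0.15], TCP at [0.292, 0.608, 0.256] pointing down, gripper open.
Joint ranges: [-2.77, 2.77], [-0.9, 2.22], [0.21, 2.48], [-1.53, 4.67], [0.24, 2.81], [-2.84, 2.84]. Speed limits (rad/s): [2.79, 2.79, 3.14, 3.14, 3.14, 3.14].

### API

Orientations are given as a rotation vector (axis times angle).
In Python, from workcell import robot, cams gives the robot as it stands. The module is installed in compiled form; this text tells all that it offers.
- The arm moves only by the tool servo_tool, never from a script. Its argument "plan" is one flat list of numbers, 7 for each row, row after row: the turn, a rotation vector about the tool's x, y, z in rad, then the shift along the tool's x, y, z in m, then the finger opening in m, from 0 to 0.0854. A call has 1 to 12 rows; each row is the pose to reach, as a shift and turn from the pose commanded when the call began, along the tool's axes at that moment; what a row does not reach only later rows make up. A row lasts 1/10 s, in which the tool goes at most 50 mm and 8.59 degrees, less where a joint would pass 70% of its speed; a pose out of reach is approached as far as the arm can. A call with a gripper value outside its range is refused whole. The fingers move at their own pace and stop on an object; "newtons" is the grip in N (left out, the last holds). Time passes only in rows, so rows that repeat a pose let the fingers close. It gives the time, the measured TCP pose, the force and the opening at its end, in the units of the state.
- robot.read_state(): the state, without advancing time (a new reading comes with each control period).
- cams.grab_frame(name): name is "scene" or "top"; returns a dict with "img" (420x560x3 uint8, red, green, blue), "fx", "fy", "cx", "cy" (pixels), "k1" (the pictures are not rectified: a ray, as slopes to the right and down, at radius r is drawn at 1 + k1 r^2 times it, then the intrinsics apply), "rvec" (rotation vector, rad) and "tvec" (3), from world to camera coordinates, as OpenCV has them. Camera axes: x right, y down, z forward; pixel columns grow to the right and rows downward; lengths in m; the calibration is good to about 2 mm. A picture is of the moment at which its call begins. There is no depth.
- robot.job_done(): hands the job in, once; it reports no verdict.
The state is a dict: "time_s": time; "q": joint angles; "dq": joint speeds; "joint_torque": joint torques, N m; "ee_pos": TCP position; "orientation": TCP orientation; "ft_force": force on the tool from outside, world axes, zero at the start; "torque": the same for the moment, N m; "width": finger opening in m.
Only numpy, scipy, OpenCV 4.12 (cv2) and the standard library are available. Lean on these libraries where they do the work, as an engineer would, in place of code of your own. Each camera call takes 0.05 s, during which the arm holds its last target.

## Working session

There is one attempt and no reset: what is moved stays moved. The work goes in short steps, Python scripts to look and compute and a tool call to move; the robot and the scene stay as the last step left them, time stands still between calls to the robot, and variables do not carry over. Pictures are saved under pics/ and viewed, and the job is handed in when it is done.

Besides the shell and the picture viewer there is one more tool, called as name(argument=value, ...) on one line, values as JSON. servo_tool: Moves the arm, as the interface text tells. Its arguments: {"type":"object","properties":{"plan":{"type":"array"},"newtons":{"type":"number"}},"required":["plan"]}

```bash
mkdir -p pics
python3 - <<'E'
from workcell import robot,cams
import cv2,pickle
print(robot.read_state())
for n in ("scene","top"):
    f=cams.grab_frame(n); pickle.dump(f,open(f"{n}0.pkl","wb"))
    cv2.imwrite(f"pics/{n}0.png",f["img"][:,:,::-1]); print({k:v for k,v in f.items() if k!="img"})
E
```

```text
{'time_s': 0.0, 'q': array([ 9.72987524e-01,  2.87164065e-01,  1.57821009e+00, -7.92655596e-06,
        1.27857997e+00, -1.50013703e-01]), 'dq': array([ 1.27791268e-04,  2.75951977e-04,  4.81149563e-05,  9.87412113e-04,
       -1.36731268e-03, -1.44927679e-03]), 'joint_torque': array([ 6.91148216e-05, -4.05987775e+01, -2.92622334e+01, -1.28680344e-04,
        5.71511730e-03, -2.19844132e-06]), 'ee_pos': array([0.29189796, 0.6079474 , 0.25493025]), 'orientation': array([-0.69733886, -3.06234167,  0.00345651]), 'ft_force': array([ 0.42350036, -1.09733515,  0.10814422]), 'torque': array([ 0.01248687,  0.03058349, -0.05473812]), 'width': 0.0854670541606451}
{'fx': 513.8710125161083, 'fy': 513.8710125161083, 'cx': 275.0062264750232, 'cy': 214.07283936134954, 'k1': 0.03249111951450498, 'rvec': array([ 2.06357524,  0.9742851 , -0.46195848]), 'tvec': array([-0.34021674, -0.2150867 ,  1.93753759])}
{'fx': 543.9070663133941, 'fy': 543.9070663133941, 'cx': 285.12197275719535, 'cy': 204.5283154399006, 'k1': 0.04301796225371952, 'rvec': array([ 2.19434921, -2.15845465,  0.114524  ]), 'tvec': array([-0.02967112,  0.55309407,  1.39429364])}
```

```bash
ls .
```

```text
pics
scene0.pkl
top0.pkl
```

View pics/scene0.png

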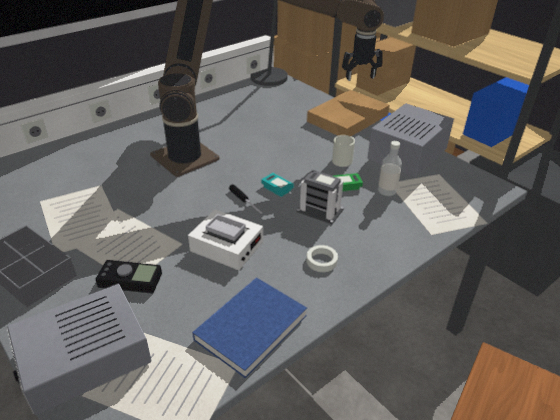

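View pics/top0.png

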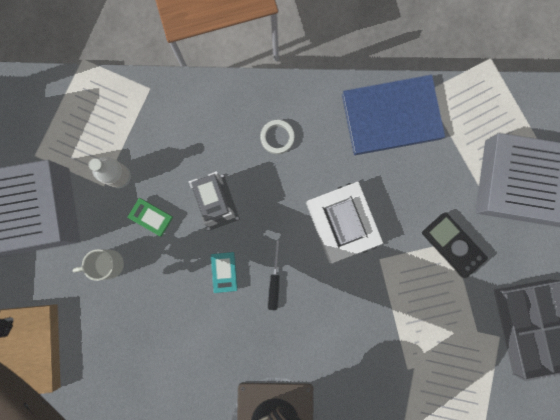

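Scene view: the dispenser with the grey/white-labelled stack is at about (321,195) and the reader at (226,240). In the top view they are at (213,200) and (345,220).

What could be taken for the cassette, in top-view pixels:
- Grey one in the dispenser (210,195): this is the one I want.
- Green (150,217): look-alike.
- Turquoise (224,272): look-alike.
- Reader cradle (347,221): not a cassette.

Next, close crops of the dispenser and reader.

Run:
```python
import cv2,pickle,numpy as np
def crop(n,x,y,w,h,s,out):
    im=pickle.load(open(n+"0.pkl","rb"))["img"][y:y+h,x:x+w,::-1]
    im=cv2.resize(im,None,fx=s,fy=s,interpolation=cv2.INTER_CUBIC)
    for i in range(0,w,10):
        cv2.putText(im,str(x+i),(i*s,8),0,.3,(0,255,255),1); cv2.line(im,(i*s,10),(i*s,14),(0,255,255),1)
    for j in range(0,h,10):
        cv2.putText(im,str(y+j),(0,j*s+4),0,.3,(0,255,255),1)
    cv2.imwrite(out,im)
crop("top",180,160,70,70,8,"pics/td.png")
crop("top",300,175,90,90,6,"pics/tr.png")
crop("scene",290,160,70,65,8,"pics/sd.png")
crop("scene",180,200,90,70,8,"pics/sr.png")
```

```text
(no output)
```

View pics/td.png

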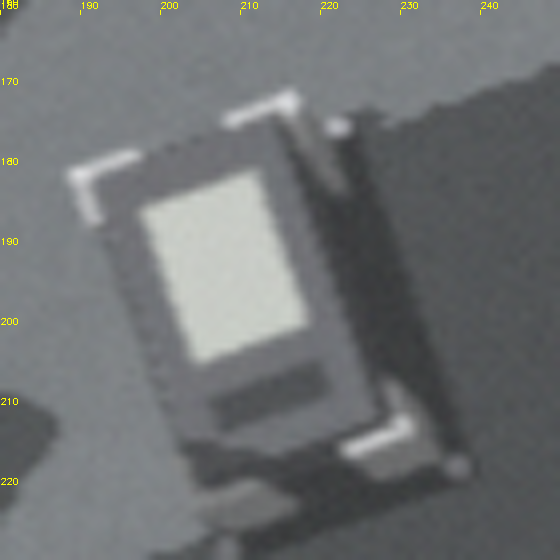

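View pics/tr.png

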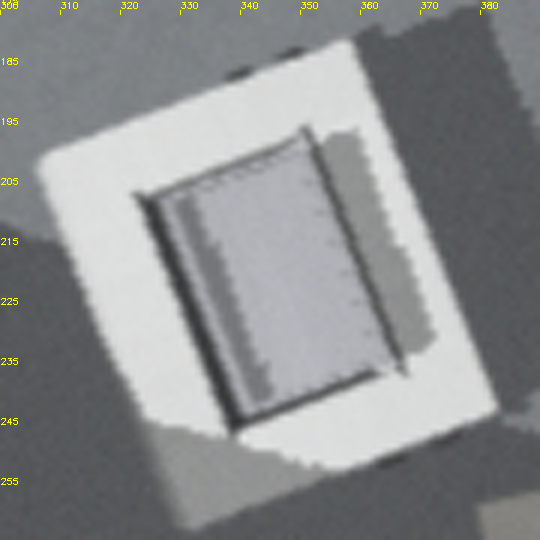

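View pics/sd.png

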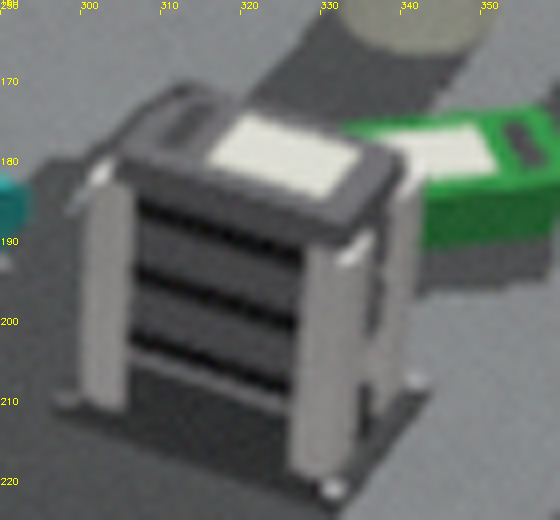

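View pics/sr.png

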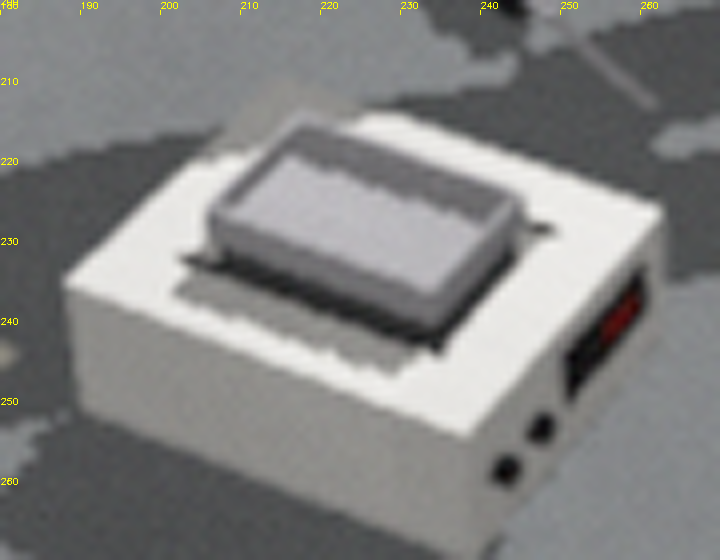

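```bash
cat > h.py <<'E'
import cv2,pickle,numpy as np
from scipy.optimize import least_squares
F={n:pickle.load(open(n+"0.pkl","rb")) for n in("scene","top")}
def back(n,u,v,z,F=F):
    f=F[n];x,y=(u-f["cx"])/f["fx"],(v-f["cy"])/f["fy"]
    K=np.array([[f["fx"],0,f["cx"]],[0,f["fy"],f["cy"]],[0,0,1]])
    p=cv2.undistortPoints(np.array([[[u,v]]],float),K,np.array([f["k1"],0,0,0.]))[0,0]
    R=cv2.Rodrigues(f["rvec"])[0];c=-R.T@f["tvec"];d=R.T@np.array([p[0],p[1],1])
    return (c+d*(z-c[2])/d[2])
def proj(n,P,F=F):
    f=F[n];K=np.array([[f["fx"],0,f["cx"]],[0,f["fy"],f["cy"]],[0,0,1]])
    return cv2.projectPoints(np.array(P,float),f["rvec"],f["tvec"],K,np.array([f["k1"],0,0,0.]))[0][:,0]
def fit(obs,z,hx,hy,x0,free=False):
    # obs: list (cam,u,v,sx,sy)
    def r(p):
        a,b=(p[3],p[4]) if free else (hx,hy)
        c,s=np.cos(p[2]),np.sin(p[2]);o=[]
        for n,u,v,sx,sy in obs:
            X,Y=sx*a,sy*b
            o+=list(proj(n,[[p[0]+c*X-s*Y,p[1]+s*X+c*Y,z]])[0]-[u,v])
        return np.array(o)
    s=least_squares(r,list(x0)+([hx,hy] if free else []))
    return s.x,s.fun.reshape(-1,2).round(1).tolist()
E
python3 - <<'E'
from h import *
np.set_printoptions(precision=4,suppress=True)
def bt(n,l,z): 
    P=np.array([back(n,u,v,z) for u,v in l]);print(P[:,:2].tolist() and P.round(4)[:,:2]);return P
print("posts");bt("top",[(188,181),(216.5,171.5),(230.5,212.5)],.116); bt("scene",[(301,180),(334,191)],.116)
print("collar lines");
L=bt("top",[(191.5,188),(201,213),(214,174),(226.5,211.5),(204,216.5),(224,211)],.126)
print("house");bt("top",[(307,198.5),(357.5,181.5),(382.5,243),(331.5,263)],.062);bt("scene",[(188,235),(238,254),(262,226),(228,214)],.062)
print("cradle");bt("top",[(323,207.5),(350.5,196.5),(366.5,236.5),(338,247)],.084);bt("scene",[(206,227),(234,238),(245,225),(217,214)],.084)
E
```

```text
posts
[[0.5988 0.219 ]
 [0.6235 0.1501]
 [0.5231 0.1132]]
[[0.5123 0.1226]
 [0.6201 0.1614]]
collar lines
[[0.5804 0.2083]
 [0.5199 0.1835]
 [0.6157 0.1548]
 [0.5246 0.122 ]
 [0.5115 0.176 ]
 [0.5257 0.1281]]
house
[[ 0.5665 -0.0758]
 [ 0.6124 -0.2045]
 [ 0.4565 -0.2682]
 [ 0.404  -0.1395]]
[[ 0.4576 -0.2655]
 [ 0.6142 -0.2014]
 [ 0.561  -0.0739]
 [ 0.4507 -0.1186]]
cradle
[[ 0.5421 -0.1151]
 [ 0.571  -0.1839]
 [ 0.4713 -0.2243]
 [ 0.444  -0.1534]]
[[ 0.4833 -0.2184]
 [ 0.5735 -0.1843]
 [ 0.5471 -0.1257]
 [ 0.4534 -0.1593]]
```

Run:
```python
from h import *
np.set_printoptions(precision=4,suppress=True)
# x+ is far end. corners (sx,sy)
print(fit([("top",307,198.5,1,1),("top",357.5,181.5,1,-1),("top",382.5,243,-1,-1),("top",331.5,263,-1,1),
 ("scene",188,235,-1,-1),("scene",238,254,1,-1),("scene",262,226,1,1)],.062,.085,.07,(.51,-.17,.388)))
c=[("top",323,207.5,1,1),("top",350.5,196.5,1,-1),("top",366.5,236.5,-1,-1),("top",338,247,-1,1),
 ("scene",206,227,-1,-1),("scene",234,238,1,-1),("scene",245,225,1,1),("scene",217,214,-1,1)]
for sub in (c,c[:4],c[4:]): print(fit(sub,.084,.049,.032,(.51,-.17,.388)))
print(fit([("top",188,181,1,1),("top",216.5,171.5,1,-1),("top",230.5,212.5,-1,-1)],.116,.055,.036,(.56,.166,.35),True))
D=fit([("top",188,181,1,1),("top",216.5,171.5,1,-1),("top",230.5,212.5,-1,-1)],.116,.055,.036,(.56,.166,.35),True)[0]
# overlay
im={n:F[n]["img"][:,:,::-1].copy() for n in F}
def box(n,p,z,a,b,col):
    S=6;c,s=np.cos(p[2]),np.sin(p[2])
    P=[[p[0]+c*X-s*Y,p[1]+s*X+c*Y,z] for X,Y in((a,b),(a,-b),(-a,-b),(-a,b))]
    cv2.polylines(big[n],[((proj(n,P)+.5)*S).round().astype(int)],True,col,1)
big={n:cv2.resize(im[n],None,fx=6,fy=6,interpolation=cv2.INTER_CUBIC) for n in im}
for n in big:
    box(n,D,.126,.05,.03,(0,255,255));box(n,D,.116,.055,.035,(255,255,0));box(n,D,.008,.065,.045,(0,255,0))
t=big["top"][150*6:240*6,170*6:260*6];s=big["scene"][155*6:235*6,280*6:365*6]
cv2.imwrite("pics/ov1.png",t);cv2.imwrite("pics/ov2.png",s)
```

```text
(array([ 0.5099, -0.1711,  0.3805]), [[-0.5, 1.4], [0.0, -0.9], [-0.2, -0.2], [-0.7, -0.4], [-0.8, 0.2], [-0.8, 0.6], [0.2, 0.4]])
(array([ 0.5089, -0.1696,  0.3809]), [[2.6, -0.1], [-1.2, 1.8], [-2.7, -1.7], [1.9, -3.0], [-1.3, -1.5], [-0.6, -1.8], [0.2, -1.3], [0.0, -0.5]])
(array([ 0.5071, -0.1692,  0.3795]), [[2.5, 0.6], [-1.3, 2.6], [-2.9, -0.9], [1.7, -2.2]])
(array([ 0.5144, -0.1719,  0.3845]), [[-0.9, -0.2], [-0.0, -0.5], [0.6, -0.1], [0.3, 0.8]])
(array([0.5608, 0.1661, 0.3498, 0.0536, 0.0367]), [[0.0, 0.1], [0.0, -0.1], [-0.0, 0.0]])
```

View pics/ov1.png

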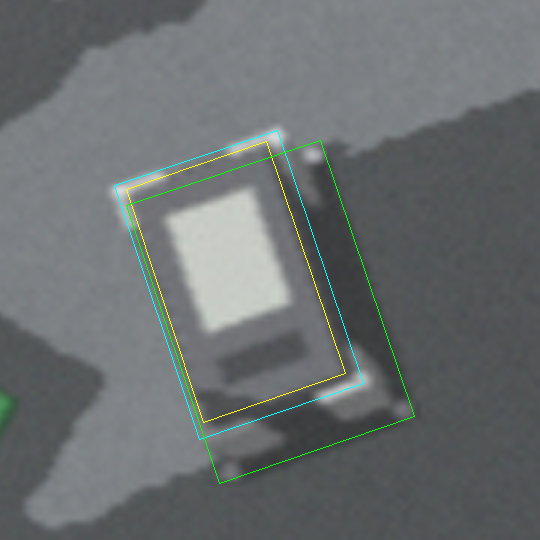

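View pics/ov2.png

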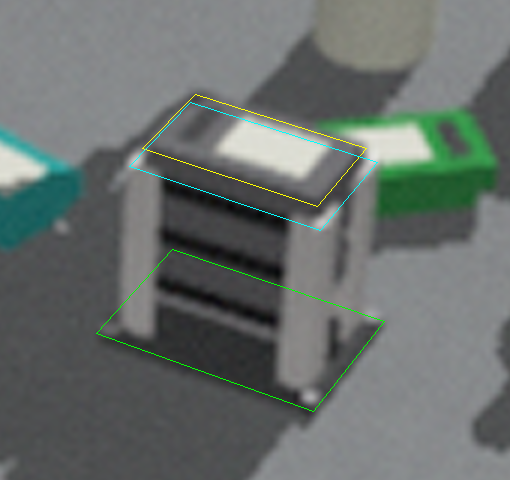

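Run:
```python
from h import *
np.set_printoptions(precision=4,suppress=True)
def loc(P,p): 
    c,s=np.cos(p[2]),np.sin(p[2]);d=P[:2]-np.array(p[:2]);return np.array([c*d[0]+s*d[1],-s*d[0]+c*d[1]])*1000
D=(.5608,.1661,.35)
for z in(.120,.126,.132):
  print(z,[loc(back("top",u,v,z),D) for u,v in((197.5,186),(212,181.5),(218,200.5),(204.5,205))],
  [loc(back("scene",u,v,z),D) for u,v in((319.5,174),(334,178.3),(329.5,184.5),(315,180))])
```

```text
0.12 [array([33.8413, 18.2745]), array([ 32.8488, -18.5958]), array([-16.228 , -17.6254]), array([-15.9645,  16.8384])] [array([-23.0816,  30.5659]), array([26.9956, 32.2784]), array([29.5147, -5.767 ]), array([-20.2001,  -6.8977])]
0.126 [array([32.8024, 17.6693]), array([ 31.8144, -19.0335]), array([-17.0395, -18.0676]), array([-16.7772,  16.2398])] [array([-19.415 ,  22.3593]), array([30.3343, 24.0606]), array([ 32.837 , -13.7358]), array([-16.5523, -14.8591])]
0.132 [array([31.7635, 17.0641]), array([ 30.78  , -19.4713]), array([-17.851 , -18.5098]), array([-17.5899,  15.6411])] [array([-15.7484,  14.1527]), array([33.6731, 15.8428]), array([ 36.1593, -21.7046]), array([-12.9046, -22.8205])]
```

```bash
cat > m.py <<'E'
import numpy as np
from scipy.spatial.transform import Rotation as R
def delta(st,pos,yaw):
    R0=R.from_rotvec(st["orientation"]);best=None
    for k in(0,np.pi):
        # tool z down; tool x along (cos,sin), y = z cross x
        c,s=np.cos(yaw+k),np.sin(yaw+k);X=np.array([c,s,0]);Z=np.array([0,0,-1.]);Y=np.cross(Z,X)
        T=R.from_matrix(np.c_[X,Y,Z]);t=(R0.inv()*T).as_rotvec()
        if best is None or np.linalg.norm(t)<np.linalg.norm(best): best=t
    return best.round(4),(R0.inv().apply(np.array(pos)-st["ee_pos"])).round(4)
E
python3 - <<'E'
from m import *;from workcell import robot;from h import back
s=robot.read_state()
print(R.from_rotvec(s["orientation"]).as_matrix().round(3))
print(delta(s,s["ee_pos"]+[0,0,.05],.35));print(delta(s,(.561,.166,.30),.35));print(delta(s,(.561,.166,.20),.35))
print("bottle,mug",back("top",118,178,0),back("top",103,263,.0))
E
```

```text
[[-0.901  0.433 -0.001]
 [ 0.433  0.901 -0.002]
 [ 0.    -0.002 -1.   ]]
(array([-0.0019, -0.0012, -0.7978]), array([ 0.    , -0.0001, -0.05  ]))
(array([-0.0019, -0.0012, -0.7978]), array([-0.4339, -0.282 , -0.0445]))
(array([-0.0019, -0.0012, -0.7978]), array([-0.434 , -0.2818,  0.0555]))
bottle,mug [0.61931062 0.42408418 0.        ] [0.39456961 0.45251056 0.        ]
```

servo_tool(plan=[0,0,0,0,0,-0.045,0.085,0,0,-0.1,-0.04,-0.026,-0.045,0.085,0,0,-0.2,-0.08,-0.052,-0.045,0.085,0,0,-0.3,-0.12,-0.078,-0.045,0.085,0,0,-0.4,-0.165,-0.107,-0.045,0.085,0,0,-0.5,-0.21,-0.136,-0.045,0.085,0,0,-0.58,-0.255,-0.166,-0.045,0.085,0,0,-0.65,-0.3,-0.195,-0.045,0.085,0,0,-0.72,-0.345,-0.224,-0.045,0.085,0,0,-0.77,-0.39,-0.253,-0.04,0.085,0,0,-0.798,-0.42,-0.273,-0.02,0.085,0,0,-0.798,-0.434,-0.282,0,0.085], newtons=40)

```text
time_s: 1.3
ee_pos: [0.5634, 0.1633, 0.2572]
orientation: [-0.543, 3.091, -0.001]
ft_force: [-0.7, 1.2, 0.2]
width: 0.0852
```

Run:
```python
from m import *;from workcell import robot
s=robot.read_state();print(s["time_s"],s["ee_pos"],s["q"],s["width"])
print(delta(s,(.561,.166,.18),.35))
```

```text
1.3 [0.56338292 0.1633429  0.25716618] [ 1.09579745e-01  9.09935995e-02  1.80047128e+00 -6.99308250e-04
  1.24661055e+00 -1.80899832e+00] 0.0851774438756521
(array([-0.0015,  0.0033, -0.002 ]), array([0.0016, 0.0034, 0.0772]))
```

servo_tool(plan=[0,0,0,0,0,0.02,0.085,0,0.003,-0.001,0,0.001,0.045,0.085,0,0.003,-0.001,0,0.001,0.077,0.085,0,0.003,-0.001,0,0.001,0.077,0.085])

```text
time_s: 1.7
ee_pos: [0.5574, 0.1666, 0.1735]
orientation: [0.546, -3.079, -0.0]
ft_force: [0.2, -0.5, -0.5]
width: 0.0853
```

```bash
cat > look.py <<'E'
import sys,cv2,pickle
from workcell import robot,cams
tag=sys.argv[1]
for a in sys.argv[2:]:
    n,x,y,w,h,s=a.split(",");x,y,w,h,s=map(int,(x,y,w,h,s))
    f=cams.grab_frame(n);pickle.dump(f,open(f"{n}_{tag}.pkl","wb"))
    im=cv2.resize(f["img"][y:y+h,x:x+w,::-1],None,fx=s,fy=s,interpolation=cv2.INTER_CUBIC)
    for i in range(0,w,10): cv2.putText(im,str(x+i),(i*s,8),0,.3,(0,255,255),1)
    for j in range(0,h,10): cv2.putText(im,str(y+j),(0,j*s+4),0,.3,(0,255,255),1)
    cv2.imwrite(f"pics/{n}_{tag}.png",im)
E
python3 look.py a scene,270,110,100,120,5 top,160,140,100,100,6
python3 - <<'E'
from m import *;from workcell import robot
s=robot.read_state();print(s["time_s"],s["ee_pos"],s["width"],s["ft_force"])
print(delta(s,(.561,.166,.126),.35))
E
```

```text
1.8 [0.56053565 0.16723564 0.17885013] 0.08517538142012115 [ 0.47706988 -0.28847543  0.53520755]
(array([ 0.0005, -0.005 ,  0.0012]), array([-0.0003, -0.0013,  0.0528]))
```

View pics/scene_a.png

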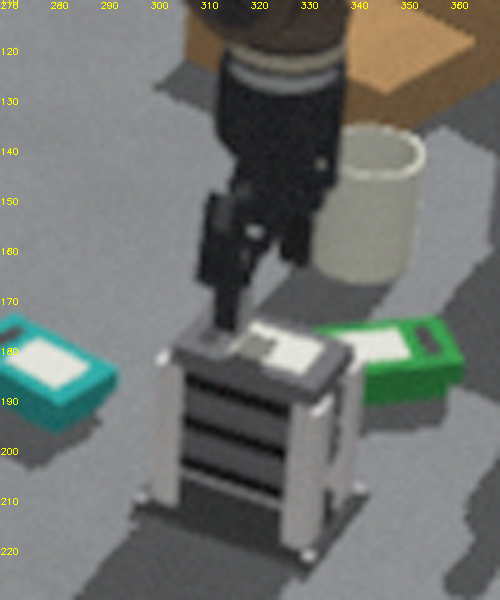

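View pics/top_a.png

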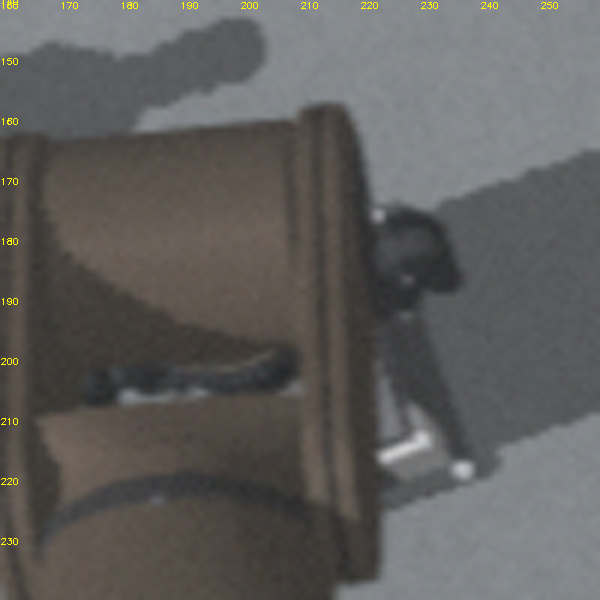

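The scene crop shows the open fingers straddling the cassette just above it, with the near finger at (315,165). In the top crop the arm hides the view. Descending now.

servo_tool(plan=[0,0,0,0,-0.001,0.015,0.085,0,-0.003,0,0,-0.001,0.03,0.085,0,-0.003,0,0,-0.001,0.042,0.085,0,-0.003,0,0,-0.001,0.05,0.085,0,-0.003,0,0,-0.001,0.053,0.085,0,-0.003,0,0,-0.001,0.053,0.085,0,-0.003,0,0,-0.001,0.053,0.085])

```text
time_s: 2.5
ee_pos: [0.5617, 0.1664, 0.127]
orientation: [-0.549, 3.092, -0.0]
ft_force: [-0.2, -0.4, 0.2]
width: 0.0849
```

```bash
python3 look.py b scene,270,110,100,120,5
python3 - <<'E'
from m import *;from workcell import robot
s=robot.read_state();print(s["time_s"],s["ee_pos"],s["width"],s["ft_force"])
print(delta(s,(.561,.166,.126),.35))
E
```

```text
2.55 [0.56173462 0.16636776 0.12711393] 0.08480193958473992 [-0.39921235 -0.04807087 -0.21250411]
(array([-0.0003,  0.0014,  0.0012]), array([ 0.0008, -0.0001,  0.0011]))
```

View pics/scene_b.png

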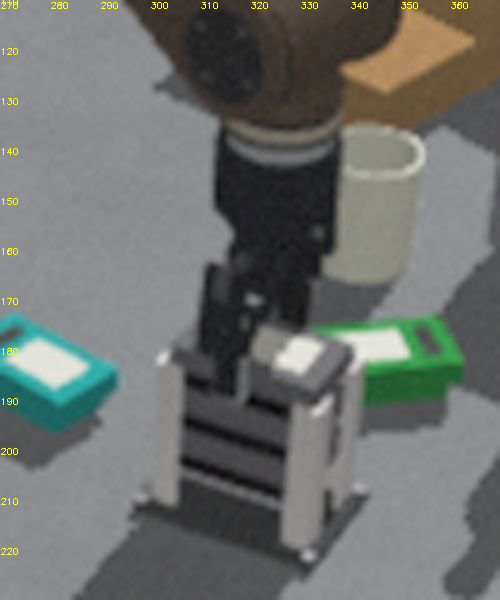

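Fingers straddle the collar mid-length, with the near tip at (313,189). Closing.

servo_tool(plan=[0,0,0,0,0,0.001,0.05,0,0,0,0,0,0.001,0.05,0,0,0,0,0,0.001,0.05,0,0,0,0,0,0.001,0.05,0,0,0,0,0,0.001,0.05,0,0,0,0,0,0.001,0.05,0,0,0,0,0,0.001,0.05,0,0,0,0,0,0.001,0.05], newtons=40)

```text
time_s: 3.35
ee_pos: [0.5612, 0.1666, 0.1254]
orientation: [-0.549, 3.093, 0.001]
ft_force: [-1.9, 3.4, 1.4]
width: 0.0589
```

servo_tool(plan=[0,0,0,0,0,-0.006,0.05,0,0,0,0,0,-0.014,0.05,0,0,0,0,0,-0.024,0.05,0,0,0,0,0,-0.036,0.05,0,0,0,0,0,-0.05,0.05,0,0,0,0,0,-0.065,0.05,0,0,0,0,0,-0.085,0.05,0,0,0,0,0,-0.105,0.05,0,0,0,0,0,-0.12,0.05,0,0,0,0,0,-0.12,0.05])

```text
time_s: 4.35
ee_pos: [0.5628, 0.1664, 0.2493]
orientation: [-0.548, 3.087, -0.001]
ft_force: [-0.1, 0.9, -2.6]
width: 0.0592
```

```bash
python3 look.py c scene,270,90,100,120,5 top,160,140,100,100,6
python3 - <<'E'
from m import *;from workcell import robot
s=robot.read_state();print(s["time_s"],s["ee_pos"],s["width"],s["ft_force"],s["q"])
print(delta(s,(.511,-.1705,.25),.382))
E
```

```text
4.45 [0.5611352  0.16625543 0.24553025] 0.05921069592613193 [ 0.02483263 -0.60919146 -2.31624296] [ 1.14795309e-01  9.92723025e-02  1.81330106e+00 -6.21132139e-05
  1.22858510e+00 -1.80714362e+00]
(array([-0.0002,  0.0004, -0.0308]), array([ 0.1629, -0.299 , -0.0045]))
```

View pics/scene_c.png

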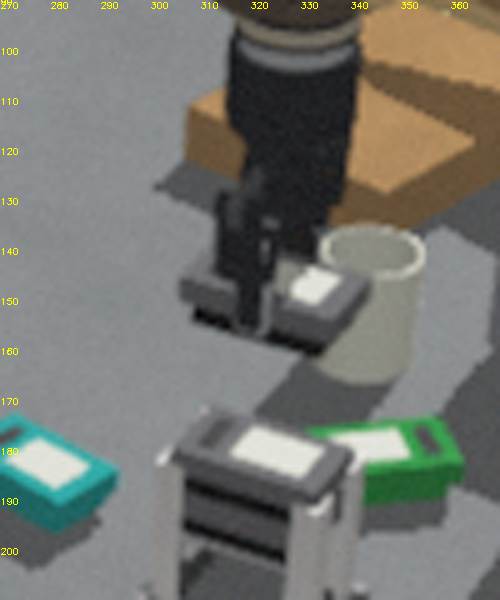

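View pics/top_c.png

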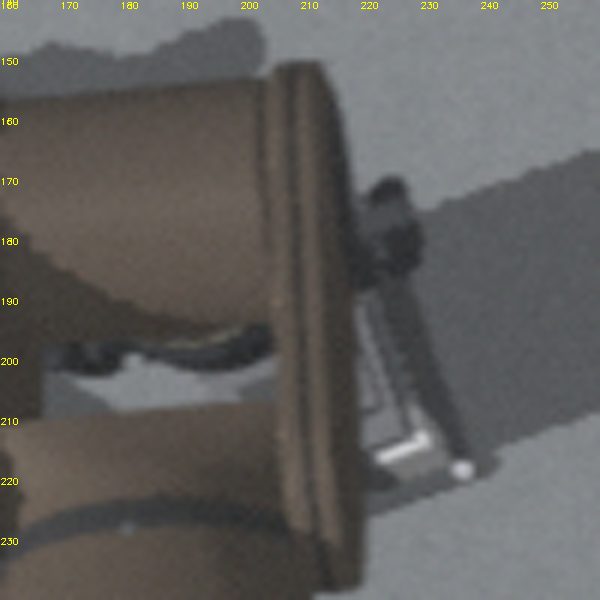

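Run:
```python
from h import *
import pickle
np.set_printoptions(precision=4,suppress=True)
c=[("top",323,207.5,1,1),("top",350.5,196.5,1,-1),("top",366.5,236.5,-1,-1),("top",338,247,-1,1)]
for z in(.062,.084):print(z,fit(c,z,.053,.037,(.51,-.17,.388),True))
p=(.5099,-.1711,.381)
def loc(P,p): 
    c,s=np.cos(p[2]),np.sin(p[2]);d=P[:2]-np.array(p[:2]);return (np.array([c*d[0]+s*d[1],-s*d[0]+c*d[1]])*1000).round(1)
h=[("top",307,198.5,1,1),("top",357.5,181.5,1,-1),("top",382.5,243,-1,-1),("top",331.5,263,-1,1)]
print(fit(h,.062,.085,.07,p)[0], fit([("scene",188,235,-1,-1),("scene",238,254,1,-1),("scene",262,226,1,1)],.062,.085,.07,p)[0])
def box(img,n,p,z,a,b,col,S,o):
    c,s=np.cos(p[2]),np.sin(p[2])
    P=[[p[0]+c*X-s*Y,p[1]+s*X+c*Y,z] for X,Y in((a,b),(a,-b),(-a,-b),(-a,b))]
    cv2.polylines(img,[((proj(n,P)-o+.5)*S).round().astype(int)],True,col,1)
for n,o,w in(("top",(300,175),90),("scene",(180,200),90)):
    im=F[n]["img"][o[1]:o[1]+w,o[0]:o[0]+w,::-1];S=6;im=cv2.resize(im,None,fx=S,fy=S,interpolation=cv2.INTER_CUBIC)
    q=p
    box(im,n,q,.062,.085,.07,(0,255,0),S,o);box(im,n,q,.084,.049,.032,(0,0,255),S,o);box(im,n,q,.074,.046,.029,(255,0,255),S,o)
    cv2.imwrite(f"pics/r_{n}.png",im)
f=pickle.load(open("scene_c.pkl","rb"));o=(290,130);S=8
im=cv2.resize(f["img"][130:200,290:360,::-1],None,fx=S,fy=S,interpolation=cv2.INTER_CUBIC)
q=(.5611,.1663,.35);zt=.2455+.002
for z,a,b in((zt,.05,.03),(zt-.018,.05,.03),(zt-.018,.042,.025),(zt-.032,.042,.025)): box(im,"scene",q,z,a,b,(0,255,255),S,o)
cv2.imwrite("pics/held.png",im)
```

```text
0.062 (array([ 0.5086, -0.1718,  0.3795,  0.0541,  0.0383]), [[-0.3, -0.2], [0.2, 0.2], [-0.2, -0.1], [0.2, 0.1]])
0.084 (array([ 0.5071, -0.1692,  0.3795,  0.0532,  0.0377]), [[-0.3, -0.2], [0.2, 0.2], [-0.2, -0.1], [0.2, 0.1]])
[ 0.5099 -0.172   0.3748] [ 0.5091 -0.1693  0.3907]
```

View pics/r_top.png

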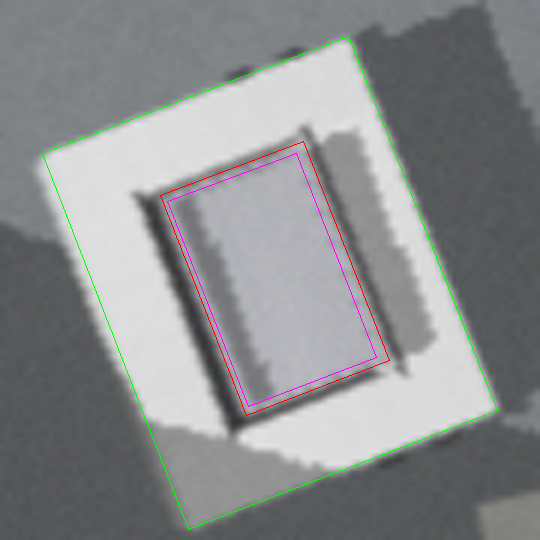

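View pics/r_scene.png

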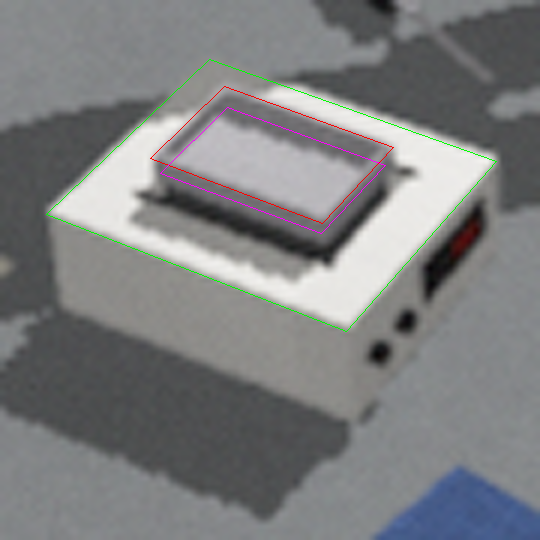

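View pics/held.png

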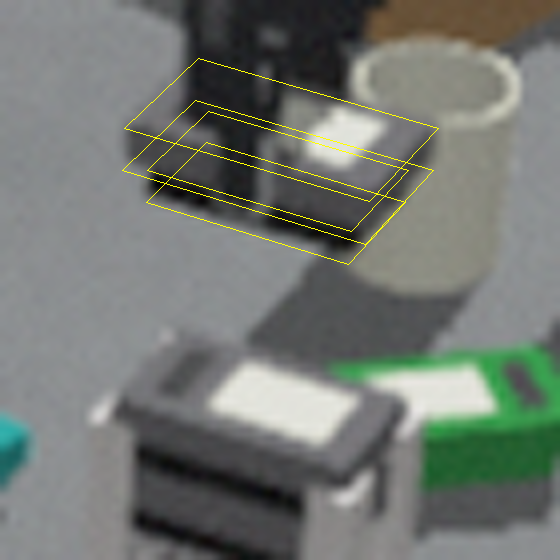

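servo_tool(plan=[0,0,0,0.008,-0.015,-0.005,0.05,0,0,0,0.023,-0.042,-0.005,0.05,0,0,-0.01,0.041,-0.075,-0.005,0.05,0,0,-0.01,0.06,-0.11,-0.005,0.05,0,0,-0.02,0.079,-0.145,-0.005,0.05,0,0,-0.02,0.098,-0.18,-0.005,0.05,0,0,-0.03,0.117,-0.215,-0.005,0.05,0,0,-0.031,0.136,-0.25,-0.005,0.05,0,0,-0.031,0.15,-0.276,0.01,0.05,0,0,-0.031,0.159,-0.292,0.04,0.05,0,0,-0.031,0.163,-0.2995,0.07,0.05,0,0,-0.031,0.163,-0.2995,0.085,0.05])

```text
time_s: 5.65
ee_pos: [0.5084, -0.1718, 0.1564]
orientation: [0.592, -3.08, -0.006]
ft_force: [-0.0, -0.1, -2.6]
width: 0.0588
```

servo_tool(plan=[0,0,0,0,0,0,0.05,0,0,0,0,0,0,0.05,0,0,0,0,0,0,0.05,0,0,0,0,0,0,0.05])

```text
time_s: 6.05
ee_pos: [0.5122, -0.171, 0.1622]
orientation: [-0.598, 3.082, -0.003]
ft_force: [0.9, -0.3, -1.2]
width: 0.0592
```

```bash
python3 look.py d scene,180,150,100,110,5 top,290,160,110,110,5
python3 - <<'E'
from m import *;from workcell import robot
s=robot.read_state();print(s["time_s"],s["ee_pos"],s["width"],s["ft_force"],s["q"])
print(delta(s,(.511,-.1712,.12),.382))
E
```

```text
6.15 [ 0.51190079 -0.17093356  0.16166   ] 0.05883176942966318 [-0.18741456  0.02376394 -2.29214435] [-5.10339934e-01  8.80163963e-02  1.98903775e+00 -1.42028237e-05
  1.06217661e+00 -2.46415084e+00]
(array([-0.0018,  0.0015,  0.001 ]), array([0.001 , 0.0002, 0.0417]))
```

View pics/scene_d.png

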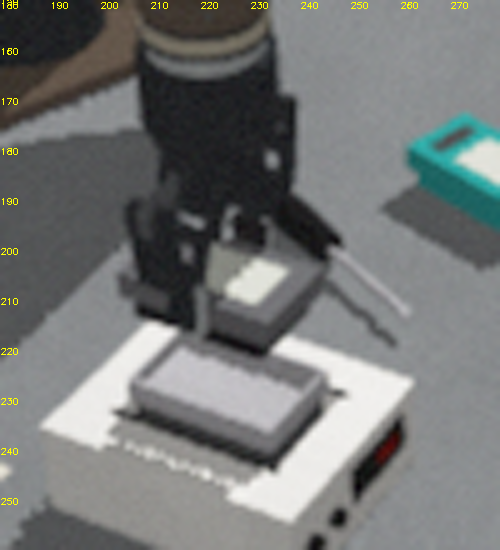

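View pics/top_d.png

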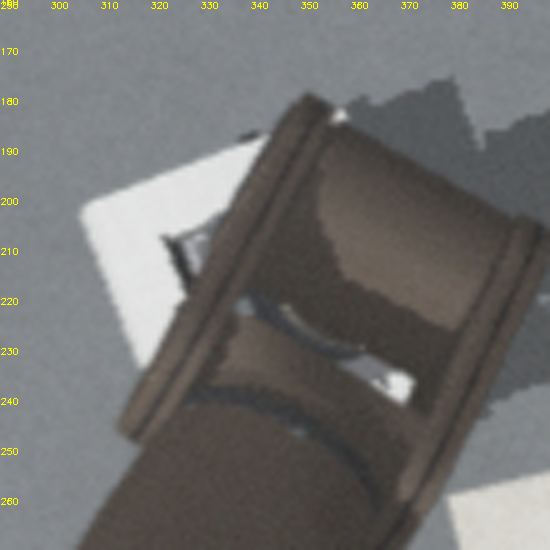

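The cassette is held level above the empty cradle, whose rim in the scene view runs (204,228)–(244,226). Lowering to just above the rim for an alignment check.

servo_tool(plan=[0,0,0,0,0,0.012,0.05,0,0,0,0,0,0.026,0.05,0,0,0,0,0,0.038,0.05,0,0,0,0,0,0.044,0.05,0,0,0,0,0,0.044,0.05,0,0,0,0,0,0.044,0.05,0,0,0,0,0,0.044,0.05])

```text
time_s: 6.85
ee_pos: [0.5116, -0.1713, 0.1169]
orientation: [-0.597, 3.084, -0.001]
ft_force: [0.1, 0.3, -1.7]
width: 0.0591
```

```bash
python3 look.py e scene,180,170,90,90,6
python3 - <<'E'
from m import *;from workcell import robot;from h import *
s=robot.read_state();print(s["time_s"],s["ee_pos"],s["width"],s["ft_force"])
print(delta(s,(.511,-.1712,.108),.382))
f=pickle.load(open("scene_e.pkl","rb"));o=(180,170);S=8
im=cv2.resize(f["img"][170:245,180:270,::-1],None,fx=S,fy=S,interpolation=cv2.INTER_CUBIC)
def box(p,z,a,b,col):
    c,s=np.cos(p[2]),np.sin(p[2])
    P=[[p[0]+c*X-s*Y,p[1]+s*X+c*Y,z] for X,Y in((a,b),(a,-b),(-a,-b),(-a,b))]
    cv2.polylines(im,[((proj("scene",P)-o+.5)*S).round().astype(int)],True,col,1)
e=s["ee_pos"];q=(e[0],e[1],.382);zt=e[2]+.003
box(q,zt,.05,.03,(0,255,255));box(q,zt-.018,.05,.03,(0,255,255));box(q,zt-.032,.042,.025,(0,255,0))
box((.511,-.1712,.382),.084,.049,.032,(0,0,255))
cv2.imwrite("pics/e2.png",im)
E
```

```text
6.9 [ 0.51166715 -0.17129394  0.1170436 ] 0.058793345206064315 [-0.01762884  0.61562459 -1.20716866]
(array([-0.0011,  0.0009,  0.0002]), array([0.0006, 0.0003, 0.009 ]))
```

View pics/scene_e.png

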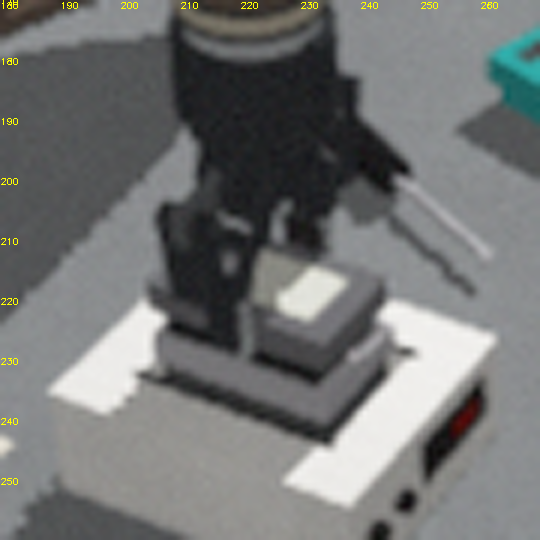

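View pics/e2.png

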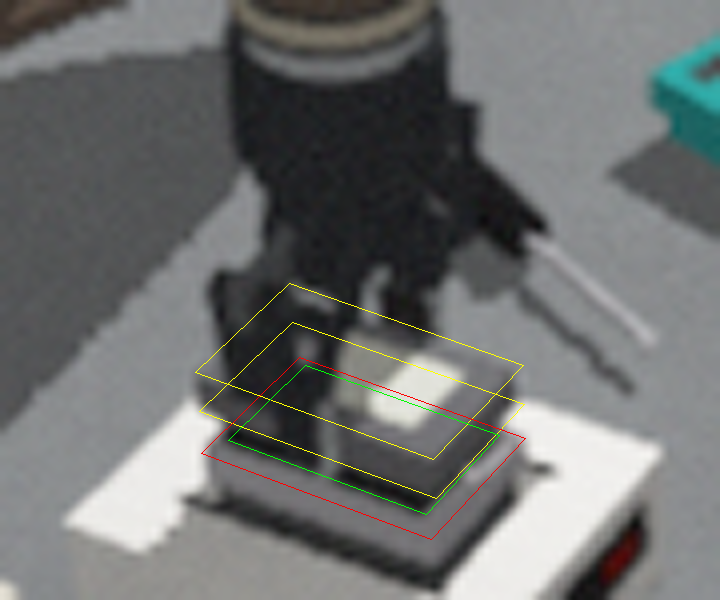

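Alignment agrees with the model: the foot's outline (green) lies inside the rim (red). Lowering gently into the cradle.

servo_tool(plan=[0,0,0,0.0005,0,0.004,0.05,0,0,0,0.0005,0,0.008,0.05,0,0,0,0.0005,0,0.011,0.05,0,0,0,0.0005,0,0.011,0.05,0,0,0,0.0005,0,0.011,0.05])

```text
time_s: 7.4
ee_pos: [0.5107, -0.1712, 0.1052]
orientation: [0.597, -3.084, -0.0]
ft_force: [0.4, -0.3, -1.1]
width: 0.0593
```

```bash
python3 look.py f scene,180,170,90,90,6
python3 - <<'E'
from m import *;from workcell import robot
s=robot.read_state();print(s["time_s"],s["ee_pos"],s["width"],s["ft_force"],s["torque"])
E
```

```text
7.45 [ 0.5106452  -0.17117225  0.10524176] 0.05933445973906282 [-0.08707134  0.09393253 -1.27639445] [-0.02633187  0.03149288  0.01252748]
```

View pics/scene_f.png

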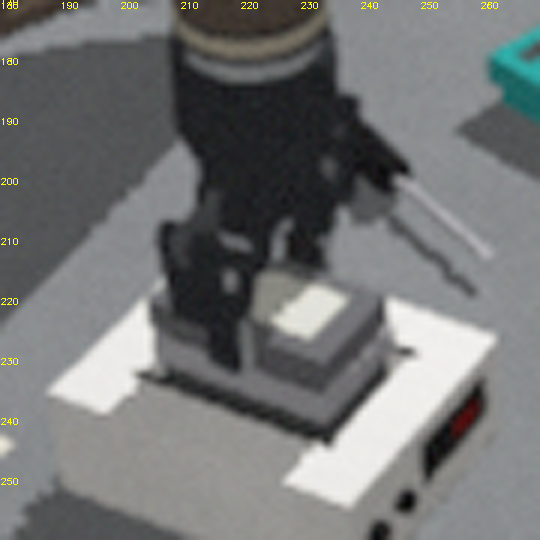

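servo_tool(plan=[0,0,0,0,0,0.002,0.05,0,0,0,0,0,0.003,0.05,0,0,0,0,0,0.003,0.05])

```text
time_s: 7.75
ee_pos: [0.5109, -0.1713, 0.1028]
orientation: [-0.597, 3.084, -0.0]
ft_force: [-1.4, 0.7, 3.7]
width: 0.0594
```

servo_tool(plan=[0,0,0,0,0,0.001,0.05,0,0,0,0,0,0.002,0.05,0,0,0,0,0,0.002,0.05])

```text
time_s: 8.05
ee_pos: [0.5109, -0.1713, 0.1004]
orientation: [-0.597, 3.084, -0.0]
ft_force: [-2.3, 1.2, 3.5]
width: 0.0591
```

Force rose to 3.7 N at TCP z 0.103. That matches the foot on the cradle floor, since the rim would have been met near 0.112. Relieving and releasing.

servo_tool(plan=[0,0,0,0,0,-0.002,0.05,0,0,0,0,0,-0.002,0.065,0,0,0,0,0,-0.002,0.075,0,0,0,0,0,-0.002,0.085,0,0,0,0,0,-0.002,0.085,0,0,0,0,0,-0.002,0.085,0,0,0,0,0,-0.002,0.085])

```text
time_s: 8.75
ee_pos: [0.5106, -0.1711, 0.1022]
orientation: [0.597, -3.084, -0.0]
ft_force: [-0.9, -0.2, -0.4]
width: 0.0849
```

servo_tool(plan=[0,0,0,0,0,-0.005,0.085,0,0,0,0,0,-0.015,0.085,0,0,0,0,0,-0.03,0.085,0,0,0,0,0,-0.05,0.085,0,0,0,0,0,-0.06,0.06,0,0,0,0,0,-0.06,0.03,0,0,0,0,0,-0.06,0,0,0,0,0,0,-0.06,0,0,0,0,0,0,-0.06,0,0,0,0,0,0,-0.06,0])

```text
time_s: 9.75
ee_pos: [0.5103, -0.171, 0.1615]
orientation: [0.596, -3.083, -0.002]
ft_force: [-0.3, -0.5, 0.3]
width: 0.0005
```

```bash
python3 look.py g scene,180,170,90,90,6
python3 - <<'E'
from m import *;from workcell import robot;from h import *
s=robot.read_state();print(s["time_s"],s["ee_pos"],s["width"],s["ft_force"])
f=pickle.load(open("scene_g.pkl","rb"));o=(180,170);S=8
im=cv2.resize(f["img"][170:245,180:270,::-1],None,fx=S,fy=S,interpolation=cv2.INTER_CUBIC)
def box(p,z,a,b,col):
    c,s=np.cos(p[2]),np.sin(p[2])
    P=[[p[0]+c*X-s*Y,p[1]+s*X+c*Y,z] for X,Y in((a,b),(a,-b),(-a,-b),(-a,b))]
    cv2.polylines(im,[((proj("scene",P)-o+.5)*S).round().astype(int)],True,col,1)
q=(.511,-.1712,.382)
box(q,.106,.05,.03,(0,255,255));box(q,.088,.05,.03,(0,255,0))
cv2.imwrite("pics/g2.png",im)
E
```

```text
9.8 [ 0.51040645 -0.1710496   0.16164384] -0.00018984446845807907 [ 0.18439354  1.02479958 -0.0993611 ]
```

View pics/scene_g.png

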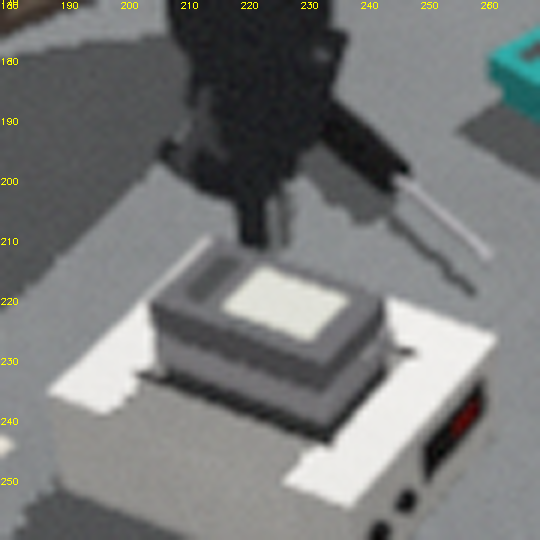

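View pics/g2.png

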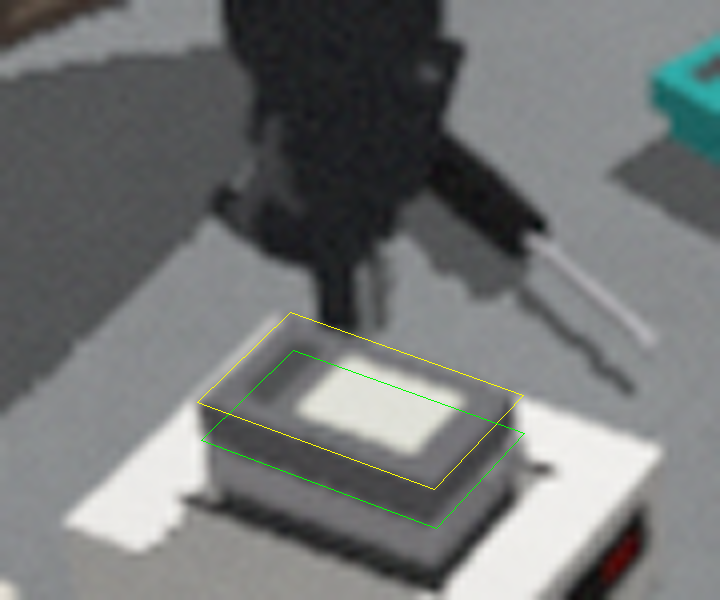

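The cassette sits level in the cradle, and its top matches the predicted outline at z 0.106. Fingers are shut above its centre. Pushing down.

servo_tool(plan=[0,0,0,0,0,0.012,0,0,0,0,0,0,0.024,0,0,0,0,0,0,0.029,0,0,0,0,0,0,0.032,0,0,0,0,0,0,0.036,0,0,0,0,0,0,0.04,0,0,0,0,0,0,0.044,0,0,0,0,0,0,0.047,0,0,0,0,0,0,0.047,0])

```text
time_s: 10.7
ee_pos: [0.5111, -0.1714, 0.1163]
orientation: [-0.597, 3.084, -0.001]
ft_force: [-3.2, 0.7, 4.7]
width: 0.0001
```

servo_tool(plan=[0,0,0,0,0,0.002,0,0,0,0,0,0,0.004,0,0,0,0,0,0,0.006,0,0,0,0,0,0,0.006,0])

```text
time_s: 11.1
ee_pos: [0.5112, -0.1714, 0.1102]
orientation: [-0.597, 3.083, -0.001]
ft_force: [-2.5, 1.1, 5.9]
width: 0.0001
```

servo_tool(plan=[0,0,0,0,0,0.001,0,0,0,0,0,0,0.002,0,0,0,0,0,0,0.002,0])

```text
time_s: 11.4
ee_pos: [0.5112, -0.1714, 0.1086]
orientation: [-0.597, 3.084, -0.001]
ft_force: [-2.9, 1.8, 6.2]
width: -0.0
```

servo_tool(plan=[0,0,0,0,0,0.001,0,0,0,0,0,0,0.002,0,0,0,0,0,0,0.002,0])

```text
time_s: 11.7
ee_pos: [0.5113, -0.1715, 0.1085]
orientation: [0.597, -3.084, 0.0]
ft_force: [-6.0, 3.8, 15.7]
width: 0.0001
```

The cradle is at its stop: force jumped to 15.7 N and z stayed at 0.1085. Letting it rise and backing away.

servo_tool(plan=[0,0,0,0,0,-0.003,0,0,0,0,0,0,-0.006,0,0,0,0,0,0,-0.009,0,0,0,0,0,0,-0.012,0,0,0,0,0,0,-0.02,0,0,0,0,0,0,-0.04,0,0,0,0,0,0,-0.08,0,0,0,0,0,0,-0.12,0,0,0,0,0,0,-0.15,0,0,0,0,0,0,-0.15,0])

```text
time_s: 12.7
ee_pos: [0.5133, -0.1726, 0.2617]
orientation: [-0.595, 3.075, -0.012]
ft_force: [0.1, -1.0, 0.3]
width: 0.0002
```

```bash
python3 look.py i scene,0,0,560,420,1
python3 - <<'E'
from m import *;from workcell import robot;from h import *
s=robot.read_state();print(s["time_s"],s["ee_pos"],s["width"],s["ft_force"])
f=pickle.load(open("scene_i.pkl","rb"));o=(180,170);S=8
im=cv2.resize(f["img"][170:245,180:270,::-1],None,fx=S,fy=S,interpolation=cv2.INTER_CUBIC)
def box(p,z,a,b,col):
    c,s=np.cos(p[2]),np.sin(p[2])
    P=[[p[0]+c*X-s*Y,p[1]+s*X+c*Y,z] for X,Y in((a,b),(a,-b),(-a,-b),(-a,b))]
    cv2.polylines(im,[((proj("scene",P)-o+.5)*S).round().astype(int)],True,col,1)
q=(.511,-.1712,.382)
box(q,.106-.014,.05,.03,(0,255,255));box(q,.106,.05,.03,(0,0,255))
cv2.imwrite("pics/i2.png",im)
E
```

```text
12.75 [ 0.51207713 -0.17195343  0.25860908] -2.897680822207995e-06 [ 0.08592969 -0.09851822 -0.27526439]
```

View pics/i2.png

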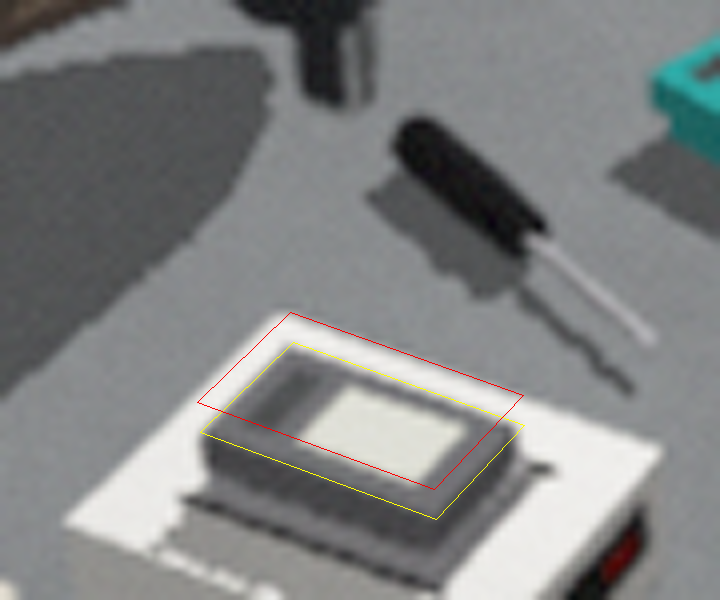

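View pics/scene_i.png

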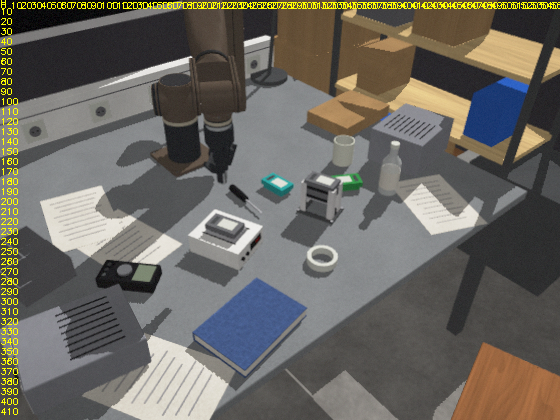

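The cassette top now matches the outline for the latched depth of 14 mm (yellow) and not the raised one (red). It is level in the cradle. The dispenser still holds two cassettes at (321,190), and the bystanders are where they were. Handing in.

Run:
```python
from workcell import robot
print(robot.job_done())
```

```text
the job is handed in; nothing more can be done
None
```

The cassette is in the reader's cradle, held down by the catch, and the job was handed in at about 12.8 s.

- **Pick:** I gripped the top cassette across its collar and lifted it out of the dispenser. The next one rose into its place, and two remain there.
- **Place:** The foot met the cradle floor at the expected height, and I let go. A picture then showed the cassette level and seated.
- **Latch:** I pushed its centre with shut fingers until the cradle reached its stop, where the force jumped from about 6 N to 16 N. I then let it rise and backed away.
- **Last checks:** The final scene picture matches the outline for a cradle held about 14 mm down and not the raised one. The gripper is clear, the wrist force is about zero, and the other things on the bench and both look-alikes have not visibly moved.
- **Disagreements:** The two cameras' separate fits of the cradle's centre differed by about 6–8 mm, because in the top view I had marked the slot's edge instead of the cradle rim. I used a position between the slot and rim fits, close to the housing fit. There was also a 2.5–4 N sideways force at closing, seating and early pushing, and about 7 N at the stop.

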